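Set the cell pressure with the edge thumbwheel

TASK

Set the pressure console for the next test: slide the dust hood fully off the thumbwheel, roll the wheel through its slot with one fingertip until the white pointer lines up with the steel set mark, then let go of the wheel and slide the hood fully shut over it again. Press the wheel only gently, move the pointer by the wheel alone without touching it, leave the set mark where it is, and do not knock the specimen stand or the star knobs.

Things in the scene. Friction and masses are not known exactly. Their poses are not given: they have to be found in the camera images.
- console: Grey instrument box, bare aluminium panel on top, fixed: 180 (x) by 260 (y) by 90 mm high; origin at the centre of its underside, z up, y along its long side, x away from the robot (turned up to 0.3 rad). All axes below are the console's. The wheel slot (46 along x by 16 along y) is centred at x -30, y -20 mm.
- wheel: Black ribbed thumbwheel, 44 mm diameter, 11 mm thick, axle along y; origin on the axle, 13 mm below the panel, mid-slot. The rim stands 9 mm proud but runs 1.5 mm out of true (phase unknown): feel its height as it turns. Rigid; turned by friction of a fingertip on top, 5 to 10 N down (over 20 N is too hard), about 3 N along the rim; stays where left. Turns 4.6 rad between stops.
- pointer: White needle 26 mm long, 3 mm wide, on the dark scale strip (at x +50 mm); origin at its tip, 3 mm above the panel; frame parallel to the console's. Slides from y +46 to -46 mm, driven by the wheel: rolling the wheel's top towards +x (away from the robot) moves it towards -y, 20 mm per radian (0.9 mm per mm of rim). Starts on the +y side of the mark.
- mark: Steel set mark, a thin finger 3 mm wide with a small block behind it, on the far side of the scale, facing the pointer; origin on the scale's centre line: pointer and mark are lined up when their origins have the same y. Frame parallel to the console's. Slides stiffly; leave it alone.
- hood (a joint): Travel (m) of the grey dust hood: 0 shut over the wheel, 0.062 fully open, towards +y of the console. It needs about 2 N to slide, stays where it is left, and has a firm stop at each end.
- hood_tab (a point): Middle of the top edge of the hood's upright tab, 130 mm above the table. The tab is 34 (x) by 8 (y) mm and stands 24 mm above the hood's flat top; the hood without it is 60 (x) by 36 (y) by 16 mm high. Push the tab sideways along y.
- cell_base: Specimen stand: black round base 170 mm diameter, 25 mm high, three steel studs to 47 mm, and a pale 38 mm specimen with a black cap to 131 mm in its middle; fixed and heavy; origin at the centre of its underside. Not to be knocked.
- star_knob0: Loose black five-lobed star knob, 42 mm across, 20 mm high, lying on the table near the console; origin at its underside. Leave alone.
- star_knob1: Another such star knob. Leave alone.
- star_knob2: Another such star knob. Leave alone.

How it is judged (in metres and radians):
On the way, in this order (a step that is already met when the one before it is completed fails the run):
1. the hood is slid fully off the wheel (at least 54 mm) (value of joint hood above 0.054 m), for 0.1 s.
2. with the hood still off (at least 45 mm), the wheel has brought the pointer within 4 mm of the mark and is let go (y of pointer in the frame of mark between -0.004 and 0.004 m and contact force between wheel and anything else below 0.2 N and value of joint hood above 0.045 m), for 0.3 s.
At the end, for the whole second after the job is handed in: The pointer rests within 4 mm of the set mark, the hood is shut over the wheel to within 5 mm, and nothing moves (y of pointer in the frame of mark between -0.004 and 0.004 m and contact force between wheel and anything else below 0.2 N and value of joint hood below 0.005 m and velocity of joint hood between -0.005 and 0.005 m/s and linear speed of pointer below 0.003 m/s); the robot touches nothing.
It fails at once if the wheel is pressed with more than 20 N (contact force between wheel and anything else above 20 N).
It fails at once if the pointer is touched (over 0.5 N) (contact force between pointer and anything else above 0.5 N).
It fails at once if the set mark is moved by more than 3 mm along the scale (distance of mark from where it was at the start of the episode above 0.003 m).
It fails at once if the console is pushed with more than 40 N (contact force between console and anything else above 40 N).
It fails at once if the specimen stand is knocked (over 5 N) or a star knob is moved by more than 20 mm (contact force between cell_base and anything else above 5 N or distance of any of star_knob0, star_knob1, star_knob2 from where it was at the start of the episode above 0.02 m).
It also fails if it takes over 72 s, if anything falls off the work surface, if the arm or the gripper's body presses on something with over 40 N, if the wrist force passes 120 N, or if a joint passes its speed limit or range.

ROBOT

A 6-joint arm with a two-finger parallel gripper is mounted at the origin on the work surface. World frame = base frame: x ahead of the robot, y to its left, z up, the work surface at z = 0. Lengths are in m, angles in degrees, forces in N, time in s.
With the tool pointing down it reaches from about 0.25 to 0.725 m from the base axis. Payload 9.7 kg.
Tool frame: the origin (TCP) lies midway between the tips of the shut fingers; the grasp point (between the pads) lies 19 mm behind it; z points along the fingers, y is the line along which they close (so a half turn about z gives the same grasp; the last joint's range is limited). The gripper opens to 85 mm and grips with 20 to 120 N. Pads are 22 mm wide; open, the fingers measure 114 mm over their backs; the gripper's body (76 mm by 85 mm) begins 54 mm behind the grasp point. The pads swing forward as they close: fully open they stand 13 mm farther back than shut.
Start: joints at [-70.417, 4.979, 10.078, 95.1, 0, 90], TCP at [0.184, -0.518, 0.198] pointing down, gripper open.
Joint ranges: [-179.16, 179.16], [-48.56, 103.87], [-65.8, 70.77], [-126.05, 130.52], [-82.76, 87.17], [-180, 180]. Speed limits (degrees/s): [127.2, 127.2, 147.25, 180, 180, 180].

INTERFACE

Orientations are given as [roll, pitch, yaw] about the fixed x, y, z axes, in that order (R = Rz(yaw) Ry(pitch) Rx(roll)).
In Python, from workcell import bot gives the robot as it stands.
- The arm moves only by the shell command python3 -m crank 'ROWS' [FORCE]. ROWS is JSON, a list of rows, each an object with "gripper": the finger opening in mm, from 0 to 85.4; "travel": the shift along the tool's x, y, z in mm, a list of three; "twist": the turn, a rotation vector about the tool's x, y, z in rad, a list of three. In form: [{"gripper": gripper, "travel": [tx, ty, tz], "twist": [rx, ry, rz]}, ...]. A call has 1 to 12 rows; each row shifts and turns the commanded pose from where the row before left it, along the tool's axes as they then stand; what a row does not reach is not made up. A row lasts 1/8 s, in which the tool goes at most 62.5 mm and 10.7 degrees, less where a joint would pass 70% of its speed; a pose out of reach is approached as far as the arm can. A call is refused whole if a number of a shift passes 62.5 or a number of a turn 0.188, either way. A call with a gripper value outside its range is refused whole. The fingers move at their own pace and stop on an object; FORCE is the grip in N (left out, the last holds). Time passes only in rows, so rows that do not move let the fingers close. It gives the time, the measured TCP pose, the force, the opening and the grip force at its end, in the units of the state.
- bot.get_obs(): the state, without advancing time (a new reading comes with each control period).
- bot.camera(name): name is "side" or "top" or "wrist"; returns the picture (400x640x3 uint8, red, green, blue); there is no depth.
- bot.calibration(name): a dict with "vfov" (degrees; the focal length in pixels is half the picture's height over the tangent of half this angle, whatever the lens; pixels are square), "cx", "cy" (the principal point, pixels), "camera_from_world" (4x4, takes a point from world to camera coordinates). Camera axes: x right, y down, z forward; pixel columns grow to the right and rows downward; lengths in m; the calibration is good to about 2 mm. A picture is of the moment at which its call begins: read the wrist's pose just before it. calibration takes no time and is no camera call; for the wrist camera it gives the pose at the moment of the call.
- bot.job_done(): hands the job in; it is judged then, once.
The state is a dict: "time": time; "q": joint angles; "qd": joint speeds; "joint_efforts": joint torques, N m; "ee_pos": TCP position; "tcp_rot": TCP orientation; "wrist_force": force on the tool from outside, world axes, zero at the start; "torque": the same for the moment, N m; "opening": finger opening in m; "grasp_force": force on a finger pad.
Only numpy, scipy, OpenCV 4.12 (cv2) and the standard library are available. Lean on these libraries where they do the work, as an engineer would, in place of code of your own. Each camera call takes 0.05 s, during which the arm holds its last target. There are 200 camera calls.

## Working session

There is one attempt and no reset: what is moved stays moved. The work goes in short steps, Python scripts to look and compute and a shell command to move; the robot and the scene stay as the last step left them, time stands still between calls to the robot, and variables do not carry over. Pictures are saved under pics/ and viewed, at most 10 in all, crops included, and the job is handed in when it is done.

```bash
mkdir -p pics; ls
python3 - <<'E'
from workcell import bot
import cv2
o=bot.get_obs(); print(o)
for n in("top","side"):
    im=bot.camera(n); cv2.imwrite(f"pics/{n}0.png",im[:,:,::-1]); c=bot.calibration(n); print(n,c)
E
```

```text
pics
{'time': 0.0, 'q': array([-7.04171175e+01,  5.00926161e+00,  1.00333080e+01,  9.50987053e+01,
       -5.44754413e-04,  9.00000681e+01]), 'qd': array([-0.01362114,  0.00335291, -0.04388876,  0.02614613,  0.10728398,
       -0.11493708]), 'joint_efforts': array([-1.37810734e-03, -5.20382845e+01,  4.64803004e+01,  1.62379991e-02,
       -3.80181007e-05,  6.62565171e-06]), 'ee_pos': array([ 0.18424819, -0.51792765,  0.19699047]), 'tcp_rot': array([-1.79925341e+02,  5.44842645e-04,  1.95828151e+01]), 'wrist_force': array([ 0.39565542, -0.41919646, -0.02030671]), 'torque': array([-0.00243782, -0.02116164, -0.0093781 ]), 'grasp_force': 0.0, 'opening': 0.08552861479027125}
top {'vfov': 54.2566033368988, 'cx': 319.5787027632636, 'cy': 196.2313157946688, 'camera_from_world': array([[ 0.02603887, -0.9992732 , -0.02783963, -0.00278589],
       [-0.98764727, -0.0214114 , -0.1552238 ,  0.57515926],
       [ 0.1545149 ,  0.03153759, -0.98748698,  0.72404907],
       [ 0.        ,  0.        ,  0.        ,  1.        ]])}
side {'vfov': 44.16753846186124, 'cx': 320.59851035010155, 'cy': 197.6650151268659, 'camera_from_world': array([[ 0.99038357, -0.13748609,  0.01542588, -0.57992182],
       [-0.07892219, -0.65302735, -0.75321084,  0.13028189],
       [ 0.11362954,  0.74475019, -0.65759826,  1.04531209],
       [ 0.        ,  0.        ,  0.        ,  1.        ]])}
```

View pics/top0.png

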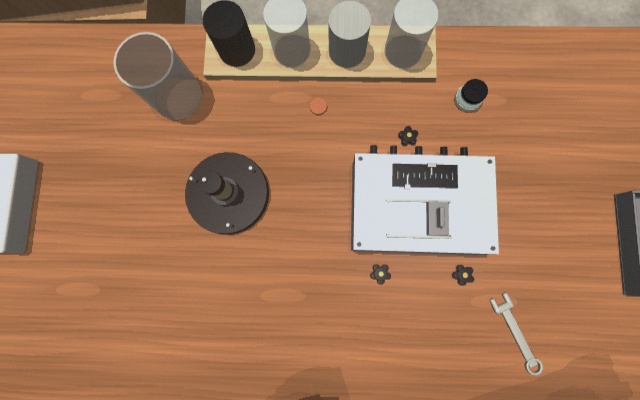

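View pics/side0.png

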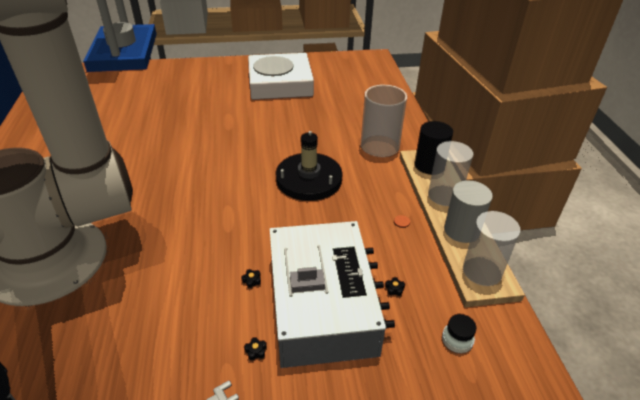

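The top view shows the console at about cols 354–498 and rows 153–253, with the hood tab near (441,217). The pointer tip is near (407,180) and the mark near (432,170). The stand is at (227,193). The side view agrees with this. I'll enlarge the crop next.

```bash
cat > h.py <<'E'
import numpy as np, cv2
from workcell import bot
def ray(c,u,v,z):
    f=200/np.tan(np.radians(c["vfov"])/2); T=c["camera_from_world"]; R=T[:3,:3]; o=-R.T@T[:3,3]
    d=R.T@np.array([(u-c["cx"])/f,(v-c["cy"])/f,1.]); return o+d*(z-o[2])/d[2]
def proj(c,P):
    f=200/np.tan(np.radians(c["vfov"])/2); T=c["camera_from_world"]; p=T[:3,:3]@P+T[:3,3]
    return f*p[0]/p[2]+c["cx"],f*p[1]/p[2]+c["cy"]
E
python3 - <<'E'
import cv2
im=cv2.imread("pics/top0.png")[140:265,345:510]
cv2.imwrite("pics/c1.png",cv2.resize(im,None,fx=4.8,fy=4.8,interpolation=cv2.INTER_CUBIC))
E
```

```text
(no output)
```

View pics/c1.png

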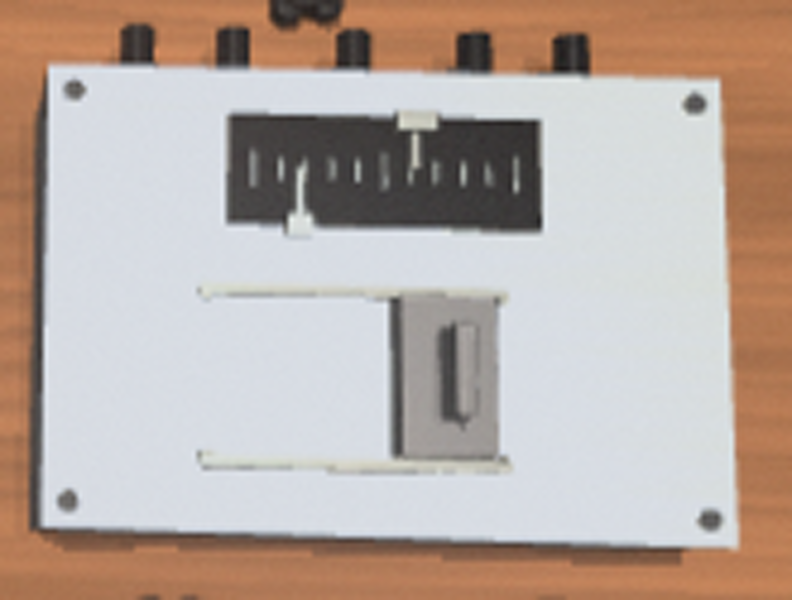

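Run:
```python
from h import *
c=bot.calibration("top")
F=lambda u,v,z: ray(c,345+(u+.5)/4.8-.5,140+(v+.5)/4.8-.5,z)
TL,TR,BR,BL=[F(*p,.09) for p in((48,66),(720,80),(738,548),(38,528))]
print(np.round([TL,TR,BR,BL],4)); print([np.linalg.norm(a-b).round(4) for a,b in((TL,TR),(TR,BR),(BR,BL),(BL,TL))])
ctr=(TL+TR+BR+BL)/4; ey=(TL-TR)+(BL-BR); ex=(TL-BL)+(TR-BR)
print(ctr,np.degrees(np.arctan2(-ey[0],ey[1])),np.degrees(np.arctan2(ex[1],ex[0])))
th=(np.arctan2(-ey[0],ey[1])*2.+np.arctan2(ex[1],ex[0]))/3
R=np.array([[np.cos(th),-np.sin(th)],[np.sin(th),np.cos(th)]])
for n,p in dict(pt=(302,163,.093),mk=(415,170,.093),tab=(467,371,.13),ptb=(300,225,.093),mkb=(417,121,.096),strip=(384,172,.09)).items():
    P=F(*p); print(n,P.round(4),(R.T@(P-ctr)[:2]).round(4))
print(np.degrees(th),[ (ctr[:2]+R@np.array(q)).round(4) for q in((-.03,-.02),(-.03,.05))])
print(F(0,0,0)*0, ray(c,227,195,.0))
for u,v in((408,135),(381,273),(463,274)): print(ray(c,u,v,.01))
```

```text
[[ 0.651  -0.0542  0.09  ]
 [ 0.6502 -0.314   0.09  ]
 [ 0.4708 -0.313   0.09  ]
 [ 0.4716 -0.0527  0.09  ]]
[np.float64(0.2597), np.float64(0.1794), np.float64(0.2603), np.float64(0.1795)]
[ 0.56090779 -0.18346191  0.09      ] -0.16886019704427346 -0.41834500882250053
pt [ 0.6135 -0.1522  0.093 ] [0.0525 0.0315]
mk [ 0.6116 -0.1954  0.093 ] [ 0.0508 -0.0117]
tab [ 0.5303 -0.2031  0.13  ] [-0.0305 -0.0197]
ptb [ 0.5892 -0.1512  0.093 ] [0.0281 0.0323]
mkb [ 0.6302 -0.1957  0.096 ] [ 0.0694 -0.012 ]
strip [ 0.6112 -0.1842  0.09  ] [ 0.0503 -0.0006]
-0.25202180097034915 [array([ 0.5308, -0.2033]), array([ 0.5311, -0.1333])]
[ 0. -0.  0.] [0.58048469 0.20701792 0.        ]
[ 0.71457943 -0.17014537  0.01      ]
[ 0.42858077 -0.11421286  0.01      ]
[ 0.43101846 -0.27570977  0.01      ]
```

```bash
python3 -m crank '[{"gripper":0,"travel":[0,0,0],"twist":[0,0,0.115]},{"gripper":0,"travel":[0,0,0],"twist":[0,0,0.115]},{"gripper":0,"travel":[0,0,0],"twist":[0,0,0.116]},{"gripper":0,"travel":[30,-20,0],"twist":[0,0,0]},{"gripper":0,"travel":[30,-20,0],"twist":[0,0,0]},{"gripper":0,"travel":[30,-20,0],"twist":[0,0,0]},{"gripper":0,"travel":[30,-20,0],"twist":[0,0,0]},{"gripper":0,"travel":[30,-20,0],"twist":[0,0,0]},{"gripper":0,"travel":[30,-20,0],"twist":[0,0,0]},{"gripper":0,"travel":[0,0,0],"twist":[0,0,0]}]' 40
```

```text
time: 1.35
ee_pos: [0.3663, -0.3976, 0.1972]
tcp_rot: [-180.0, 0.0, -0.1]
wrist_force: [-0.4, -0.7, -0.2]
opening: -0.0003
grasp_force: 0.0
```

```bash
python3 -m crank '[{"gripper":0,"travel":[27,-23,0],"twist":[0,0,0]},{"gripper":0,"travel":[27,-23,0],"twist":[0,0,0]},{"gripper":0,"travel":[27,-23,0],"twist":[0,0,0]},{"gripper":0,"travel":[27,-23,0],"twist":[0,0,0]},{"gripper":0,"travel":[27,-23,0],"twist":[0,0,0]},{"gripper":0,"travel":[29,-30,0],"twist":[0,0,0]},{"gripper":0,"travel":[0,0,0],"twist":[0,0,0]},{"gripper":0,"travel":[0,0,0],"twist":[0,0,0]}]'
python3 - <<'E'
from h import *
o=bot.get_obs();print(o["ee_pos"])
a=bot.camera("wrist");print(bot.calibration("wrist"))
b=bot.camera("top")[140:300,345:505]
cv2.imwrite("pics/w1.png",np.hstack([a,cv2.resize(b,(400,400))])[:,:,::-1][:, :][:,240:1040])
E
```

```text
time: 2.35
ee_pos: [0.5289, -0.2552, 0.1975]
tcp_rot: [180.0, 0.0, -0.2]
wrist_force: [-0.1, -0.0, -0.3]
opening: 0.0002
grasp_force: 0.0
[ 0.52891005 -0.2552106   0.19746014]
{'vfov': 71.2829451094062, 'cx': 320.0081008649124, 'cy': 200.62940362377321, 'camera_from_world': array([[-4.53226445e-03, -9.99989729e-01,  2.41829789e-05,
        -2.53793981e-01],
       [-9.55319239e-01,  4.33695111e-03,  2.95544145e-01,
         4.67744149e-01],
       [-2.95541214e-01,  1.31638176e-03, -9.55329083e-01,
         5.35662464e-01],
       [ 0.00000000e+00,  0.00000000e+00,  0.00000000e+00,
         1.00000000e+00]])}
```

View pics/w1.png

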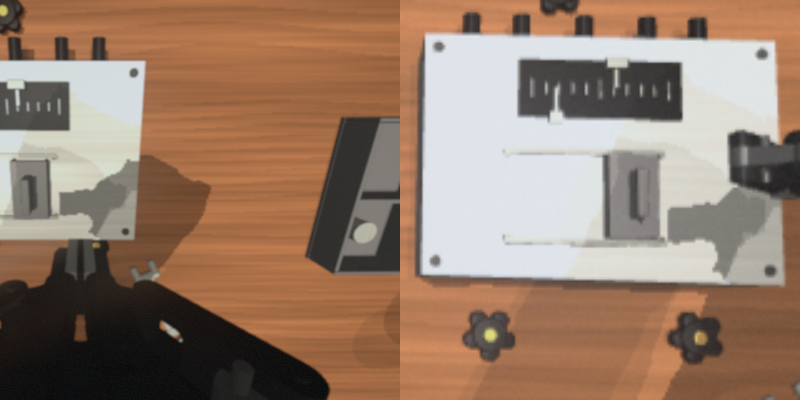

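The hood tab and panel are clear, with the fingers about 5 cm to the −y side of the tab. Next I go down beside the tab.

```bash
python3 -m crank '[{"gripper":0,"travel":[1.5,0,28],"twist":[0,0,0]},{"gripper":0,"travel":[0,0,28],"twist":[0,0,0]},{"gripper":0,"travel":[0,0,26],"twist":[0,0,0]},{"gripper":0,"travel":[0,0,0],"twist":[0,0,0]},{"gripper":0,"travel":[0,-10,0],"twist":[0,0,0]},{"gripper":0,"travel":[0,-10,0],"twist":[0,0,0]},{"gripper":0,"travel":[0,-10,0],"twist":[0,0,0]},{"gripper":0,"travel":[0,-10,0],"twist":[0,0,0]},{"gripper":0,"travel":[0,-10,0],"twist":[0,0,0]},{"gripper":0,"travel":[0,-10,0],"twist":[0,0,0]},{"gripper":0,"travel":[0,0,0],"twist":[0,0,0]}]'
```

```text
time: 3.82
ee_pos: [0.5313, -0.1939, 0.1158]
tcp_rot: [180.0, -0.0, -0.2]
wrist_force: [0.1, -0.2, 0.2]
opening: -0.0007
grasp_force: 0.0
```

```bash
python3 -m crank '[{"gripper":0,"travel":[0,-8,0],"twist":[0,0,0]},{"gripper":0,"travel":[0,-8,0],"twist":[0,0,0]},{"gripper":0,"travel":[0,-8,0],"twist":[0,0,0]},{"gripper":0,"travel":[0,-4,0],"twist":[0,0,0]},{"gripper":0,"travel":[0,-2,0],"twist":[0,0,0]},{"gripper":0,"travel":[0,-2,0],"twist":[0,0,0]},{"gripper":0,"travel":[0,-1,0],"twist":[0,0,0]}]'
python3 - <<'E'
from h import *
b=bot.camera("top")[140:265,345:510]
cv2.imwrite("pics/c2.png",cv2.resize(b,None,fx=4.8,fy=4.8,interpolation=cv2.INTER_CUBIC)[:,:,::-1])
E
```

```text
time: 4.7
ee_pos: [0.5313, -0.1616, 0.1157]
tcp_rot: [-180.0, 0.0, -0.2]
wrist_force: [0.2, -0.2, -0.7]
opening: -0.0
grasp_force: 0.0
```

View pics/c2.png

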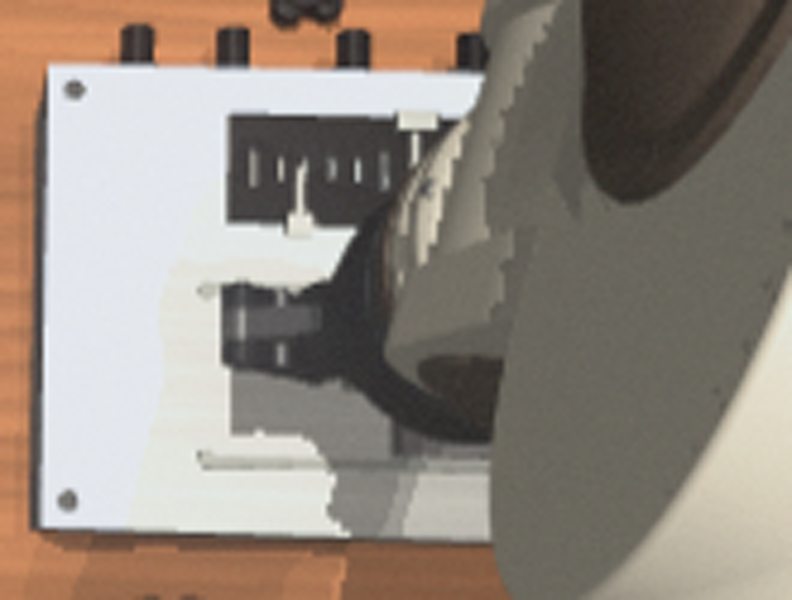

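The hood's left edge is now near crop col 230 (it was 395), so it has moved about 55 mm and is not yet at the stop. I'll ease it on until the force rises.

```bash
python3 -m crank '[{"gripper":0,"travel":[0,-1.5,0],"twist":[0,0,0]},{"gripper":0,"travel":[0,-1.5,0],"twist":[0,0,0]},{"gripper":0,"travel":[0,-1,0],"twist":[0,0,0]}]'; python3 -m crank '[{"gripper":0,"travel":[0,-1,0],"twist":[0,0,0]},{"gripper":0,"travel":[0,-1,0],"twist":[0,0,0]}]'
```

```text
time: 5.12
ee_pos: [0.5314, -0.1576, 0.1157]
tcp_rot: [180.0, 0.0, -0.2]
wrist_force: [0.8, 0.1, 0.3]
opening: 0.0
grasp_force: 0.0
time: 5.38
ee_pos: [0.5314, -0.1556, 0.1157]
tcp_rot: [-180.0, -0.0, -0.2]
wrist_force: [-0.1, 0.3, -0.3]
opening: -0.0003
grasp_force: 0.0
```

```bash
python3 -m crank '[{"gripper":0,"travel":[0,-1,0],"twist":[0,0,0]},{"gripper":0,"travel":[0,-1,0],"twist":[0,0,0]},{"gripper":0,"travel":[0,-1,0],"twist":[0,0,0]}]'
python3 - <<'E'
from h import *
b=bot.camera("wrist");c=bot.calibration("wrist")
print([np.round(proj(c,np.array(p)),1) for p in((.531,-.141,.13),(.531,-.2033,.1),(.6135,-.15,.093))])
cv2.imwrite("pics/w2.png",cv2.resize(b[0:330,150:490],None,fx=1.7,fy=1.7,interpolation=cv2.INTER_CUBIC)[:,:,::-1])
E
```

```text
time: 5.75
ee_pos: [0.5313, -0.1526, 0.1157]
tcp_rot: [-180.0, 0.0, -0.2]
wrist_force: [-0.7, 0.6, -0.5]
opening: -0.0003
grasp_force: 0.0
[array([300.8, 239.4]), array([388.1, 221.7]), array([314.8, 103.7])]
```

View pics/w2.png

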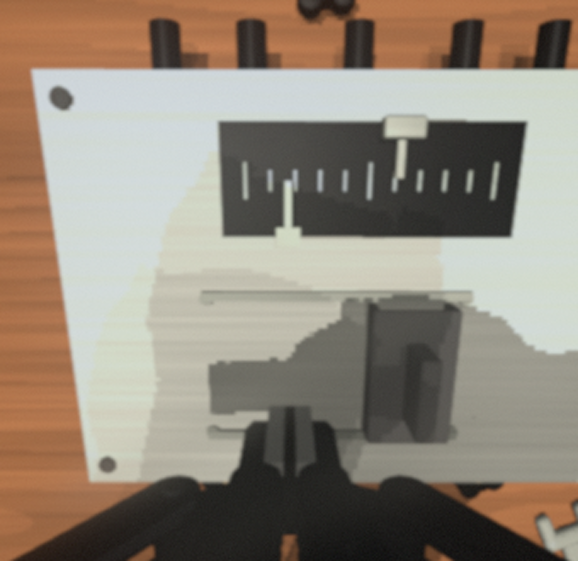

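Run:
```python
from h import *
o=bot.get_obs();P=o["ee_pos"];c=bot.calibration("wrist");t=bot.calibration("top")
s=lambda p:np.round((np.array(p)-[150,0])*1.7)
print("tcp wrist",s(proj(c,P)),"tab",s(proj(c,np.array([.5305,-.2031,.13]))),"pt",s(proj(c,np.array([.6135,-.1522,.093]))))
print("corner", [s(proj(c,np.array(p))) for p in ((.651,-.0542,.09),(.4716,-.0527,.09))])
print("tcp top(c2)",(np.array(proj(t,np.array([.5313,-.1616,.1157])))-[345,140])*4.8)
print("tip as seen", ray(c,150+290/1.7,410/1.7,.1157))
print(o)
```

```text
tcp wrist [287. 391.] tab [423. 408.] pt [286. 176.]
corner [array([27., 73.]), array([ 85., 483.])]
tcp top(c2) [339.89194062 367.91584888]
tip as seen [ 0.5228983  -0.15357046  0.1157    ]
{'time': 5.8, 'q': array([-1.60130691e+01,  4.47569868e+00,  4.69534262e-01,  8.59966239e+01,
        3.03114508e-03,  1.64222639e+02]), 'qd': array([-0.11244025,  0.06177708,  0.03171841, -0.05440329, -0.127405  ,
       -0.11177814]), 'joint_efforts': array([-2.25402606e-01, -5.19991028e+01,  4.70993936e+01, -2.55926029e-02,
       -2.92799366e-02, -1.63479819e-02]), 'ee_pos': array([ 0.53136969, -0.15248145,  0.11568537]), 'tcp_rot': array([-1.79996325e+02,  1.85912860e-03, -2.35707740e-01]), 'wrist_force': array([0.39241453, 0.01333211, 0.49053035]), 'torque': array([-0.02340508, -0.01884306,  0.05889182]), 'grasp_force': 0.0, 'opening': -7.594430403387752e-05}
```

The picture shows the hood still shut, with the tab near crop (428,400). The fingers are already past it with no force felt. So the real fingertips may sit higher than the reported TCP. The panel to the +y side is bare, so I'll measure the tip height there by touch.

```bash
python3 -m crank '[{"gripper":0,"travel":[0,0,7],"twist":[0,0,0]},{"gripper":0,"travel":[0,0,7],"twist":[0,0,0]},{"gripper":0,"travel":[0,0,5],"twist":[0,0,0]},{"gripper":0,"travel":[0,0,0],"twist":[0,0,0]}]'; for i in 1; do python3 -m crank '[{"gripper":0,"travel":[0,0,1.5],"twist":[0,0,0]},{"gripper":0,"travel":[0,0,1.5],"twist":[0,0,0]},{"gripper":0,"travel":[0,0,1],"twist":[0,0,0]}]'; done
python3 - <<'E'
from h import *
b=bot.camera("wrist")[170:330,220:420]
b=cv2.resize(b,None,fx=4,fy=3.7,interpolation=cv2.INTER_CUBIC)
cv2.imwrite("pics/w3.png",np.clip(b.astype(float)*1.7,0,255).astype(np.uint8)[:,:,::-1])
E
```

```text
time: 6.3
ee_pos: [0.531, -0.1525, 0.096]
tcp_rot: [-180.0, 0.1, -0.2]
wrist_force: [-0.1, -0.3, -0.3]
opening: -0.0001
grasp_force: 0.0
time: 6.68
ee_pos: [0.5315, -0.1526, 0.0927]
tcp_rot: [180.0, -0.0, -0.2]
wrist_force: [1.1, 0.0, 0.5]
opening: 0.0001
grasp_force: 0.0
```

View pics/w3.png

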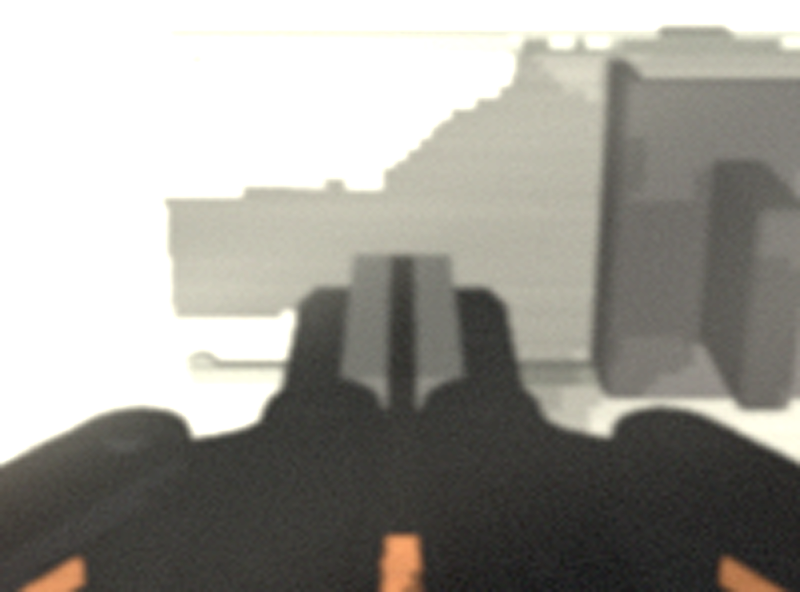

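The fingertips show at crop (400,255) and their shadow is still well apart from them. The tips therefore do ride above the reported TCP, so I'll keep lowering gently until contact.

```bash
python3 -m crank '[{"gripper":0,"travel":[0,0,2],"twist":[0,0,0]},{"gripper":0,"travel":[0,0,2],"twist":[0,0,0]},{"gripper":0,"travel":[0,0,2],"twist":[0,0,0]},{"gripper":0,"travel":[0,0,1],"twist":[0,0,0]}]' | grep -E 'ee_pos|wrist_force'; python3 -m crank '[{"gripper":0,"travel":[0,0,1],"twist":[0,0,0]},{"gripper":0,"travel":[0,0,1],"twist":[0,0,0]},{"gripper":0,"travel":[0,0,1],"twist":[0,0,0]}]' | grep -E 'ee_pos|wrist_force'
python3 - <<'E'
from h import *
c=bot.calibration("wrist");P=bot.get_obs()["ee_pos"]
b=bot.camera("wrist"); print(P)
cv2.imwrite("pics/w4.png",b[:,:,::-1])
s=bot.camera("side"); cs=bot.calibration("side")
print("side tcp",proj(cs,P), "panel below", proj(cs,np.array([P[0],P[1],.09])), [proj(cs,P+[0,0,d]) for d in(.02,.04)])
s=cv2.resize(s[200:320,240:400],None,fx=5,fy=5,interpolation=cv2.INTER_CUBIC)
cv2.imwrite("pics/s1.png",s[:,:,::-1])
E
```

```text
ee_pos: [0.5313, -0.1526, 0.0805]
wrist_force: [-0.1, -0.2, -0.8]
ee_pos: [0.5314, -0.1526, 0.0776]
wrist_force: [0.3, -0.2, -0.8]
[ 0.53140097 -0.15264689  0.07764526]
side tcp (np.float64(304.1244952430425), np.float64(265.5287902379962)) panel below (np.float64(304.0817259963215), np.float64(261.2023538655081)) [(np.float64(304.0548847058101), np.float64(258.487152068515)), (np.float64(303.9832722715685), np.float64(251.24300670756793))]
```

View pics/s1.png

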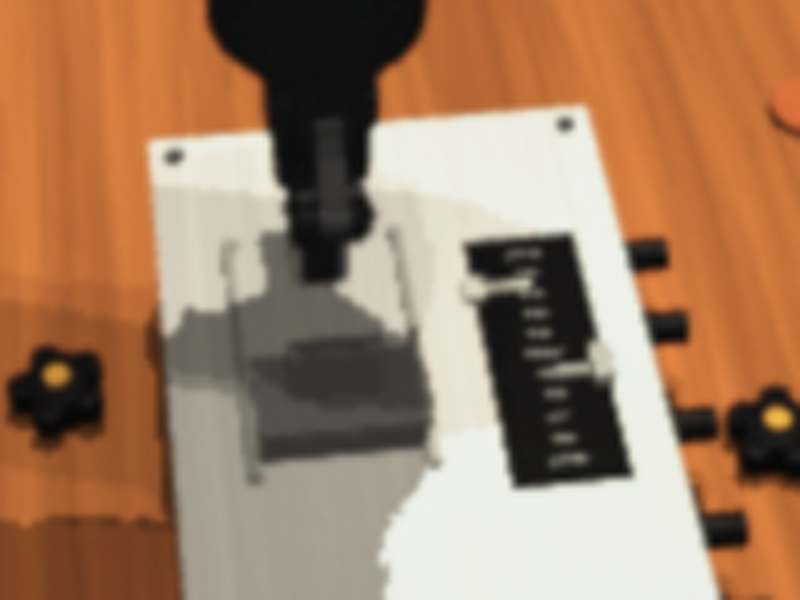

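In the side view the fingertip is at pixel (304.6,256), against v≈265.5 predicted for the TCP. That puts the real tips about 26 mm above the reported TCP, still clear of the panel. I'll keep probing.

```bash
python3 -m crank '[{"gripper":0,"travel":[0,0,2],"twist":[0,0,0]},{"gripper":0,"travel":[0,0,2],"twist":[0,0,0]},{"gripper":0,"travel":[0,0,1],"twist":[0,0,0]},{"gripper":0,"travel":[0,0,1],"twist":[0,0,0]}]' | grep -E 'ee_pos|wrist_force'; python3 -m crank '[{"gripper":0,"travel":[0,0,1],"twist":[0,0,0]},{"gripper":0,"travel":[0,0,1],"twist":[0,0,0]}]' | grep -E 'ee_pos|wrist_force';python3 -m crank '[{"gripper":0,"travel":[0,0,1],"twist":[0,0,0]},{"gripper":0,"travel":[0,0,1],"twist":[0,0,0]}]' | grep -E 'ee_pos|wrist_force'
```

```text
ee_pos: [0.5314, -0.1526, 0.0716]
wrist_force: [-1.0, 0.1, 0.8]
ee_pos: [0.5314, -0.1527, 0.0696]
wrist_force: [0.1, -0.0, -0.3]
ee_pos: [0.5314, -0.1526, 0.0676]
wrist_force: [-0.5, 0.3, 0.1]
```

```bash
python3 -m crank '[{"gripper":0,"travel":[0,0,1],"twist":[0,0,0]},{"gripper":0,"travel":[0,0,0],"twist":[0,0,0]}]' | grep -E 'ee_pos|wrist_force'
```

```text
ee_pos: [0.5313, -0.1526, 0.0666]
wrist_force: [0.7, 0.1, -0.1]
```

```bash
python3 -m crank '[{"gripper":0,"travel":[0,0,1],"twist":[0,0,0]},{"gripper":0,"travel":[0,0,1],"twist":[0,0,0]},{"gripper":0,"travel":[0,0,0],"twist":[0,0,0]}]' | grep -E 'ee_pos|wrist_force'
```

```text
ee_pos: [0.5313, -0.1526, 0.0646]
wrist_force: [0.1, -0.1, 0.2]
```

```bash
python3 -m crank '[{"gripper":0,"travel":[0,0,1],"twist":[0,0,0]},{"gripper":0,"travel":[0,0,0],"twist":[0,0,0]}]' | grep -E 'ee_pos|wrist_force'
```

```text
ee_pos: [0.5313, -0.1526, 0.0636]
wrist_force: [-0.2, 0.2, 1.1]
```

```bash
python3 -m crank '[{"gripper":0,"travel":[0,0,1],"twist":[0,0,0]},{"gripper":0,"travel":[0,0,0],"twist":[0,0,0]}]' | grep -E 'ee_pos|wrist_force'
```

```text
ee_pos: [0.5313, -0.1526, 0.0626]
wrist_force: [0.3, -0.2, -0.2]
```

```bash
python3 -m crank '[{"gripper":0,"travel":[0,0,1],"twist":[0,0,0]},{"gripper":0,"travel":[0,0,0],"twist":[0,0,0]}]' | grep -E 'ee_pos|wrist_force'
```

```text
ee_pos: [0.5313, -0.1526, 0.0616]
wrist_force: [0.3, 0.1, -0.3]
```

```bash
python3 -m crank '[{"gripper":0,"travel":[0,0,1],"twist":[0,0,0]},{"gripper":0,"travel":[0,0,0],"twist":[0,0,0]}]' | grep -E 'ee_pos|wrist_force'
```

```text
ee_pos: [0.5313, -0.1526, 0.0606]
wrist_force: [-0.1, 0.3, -0.2]
```

```bash
python3 -m crank '[{"gripper":0,"travel":[0,0,1],"twist":[0,0,0]},{"gripper":0,"travel":[0,0,0],"twist":[0,0,0]}]' | grep -E 'ee_pos|wrist_force'
python3 - <<'E'
from h import *
P=bot.get_obs()["ee_pos"]
b=bot.camera("wrist")[190:330,240:400]
s=bot.camera("side"); cs=bot.calibration("side"); print(proj(cs,P))
s=s[225:305,260:360]
cv2.imwrite("pics/s2.png",np.hstack([cv2.resize(b,(400,350),interpolation=2),cv2.resize(s,(400,350),interpolation=2)])[:,:,::-1])
E
```

```text
ee_pos: [0.5313, -0.1526, 0.0596]
wrist_force: [-0.7, 0.0, 0.2]
(np.float64(304.1568687843389), np.float64(271.71109712920594))
```

View pics/s2.png

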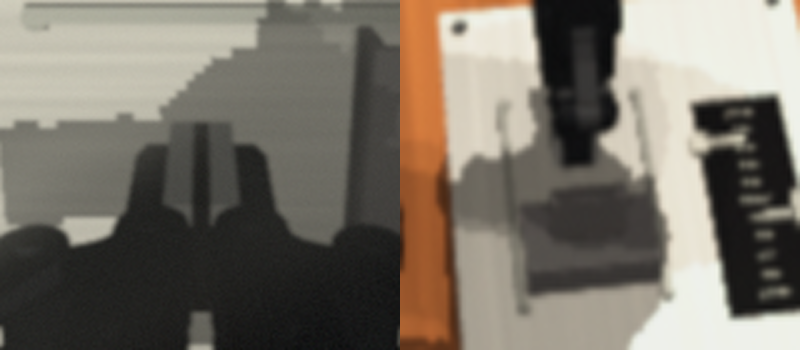

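The fingertips (side crop (577,165), wrist crop (200,125)) still sit several mm above the panel. Both views agree the true tips are about 38 mm behind the reported TCP, so I'll use that offset. Now up, back to the −y side of the tab, and down to reading 0.076 (tip at about 0.114).

```bash
python3 -m crank '[{"gripper":0,"travel":[0,0,-20],"twist":[0,0,0]},{"gripper":0,"travel":[0,0,-25],"twist":[0,0,0]},{"gripper":0,"travel":[0,0,-15],"twist":[0,0,0]},{"gripper":0,"travel":[0,25,0],"twist":[0,0,0]},{"gripper":0,"travel":[0,28,0],"twist":[0,0,0]},{"gripper":0,"travel":[0,28,0],"twist":[0,0,0]},{"gripper":0,"travel":[0,22,0],"twist":[0,0,0]},{"gripper":0,"travel":[0,0,20],"twist":[0,0,0]},{"gripper":0,"travel":[0,0,15],"twist":[0,0,0]},{"gripper":0,"travel":[0,0,8],"twist":[0,0,0]},{"gripper":0,"travel":[0,0,0],"twist":[0,0,0]},{"gripper":0,"travel":[0,0,0],"twist":[0,0,0]}]' | grep -E 'ee_pos|wrist_force'; python3 -m crank '[{"gripper":0,"travel":[0,-6,0],"twist":[0,0,0]},{"gripper":0,"travel":[0,-6,0],"twist":[0,0,0]},{"gripper":0,"travel":[0,-6,0],"twist":[0,0,0]},{"gripper":0,"travel":[0,-6,0],"twist":[0,0,0]},{"gripper":0,"travel":[0,-6,0],"twist":[0,0,0]},{"gripper":0,"travel":[0,-6,0],"twist":[0,0,0]}]' | grep -E 'ee_pos|wrist_force'
```

```text
ee_pos: [0.5313, -0.2555, 0.0773]
wrist_force: [0.4, 0.0, -0.5]
ee_pos: [0.5311, -0.2194, 0.0767]
wrist_force: [0.6, -3.1, 0.2]
```

```bash
python3 -m crank '[{"gripper":0,"travel":[0,-4,0],"twist":[0,0,0]},{"gripper":0,"travel":[0,-4,0],"twist":[0,0,0]},{"gripper":0,"travel":[0,-4,0],"twist":[0,0,0]}]' | grep -E 'ee_pos|wrist_force'
```

```text
ee_pos: [0.5312, -0.2076, 0.0767]
wrist_force: [-0.1, -2.5, -0.2]
```

The 2.5 N force means the hood is now sliding. I'll continue to the stop.

```bash
python3 -m crank '[{"gripper":0,"travel":[0,-6,0],"twist":[0,0,0]},{"gripper":0,"travel":[0,-6,0],"twist":[0,0,0]},{"gripper":0,"travel":[0,-6,0],"twist":[0,0,0]},{"gripper":0,"travel":[0,-6,0],"twist":[0,0,0]},{"gripper":0,"travel":[0,-6,0],"twist":[0,0,0]},{"gripper":0,"travel":[0,-6,0],"twist":[0,0,0]},{"gripper":0,"travel":[0,-4,0],"twist":[0,0,0]}]' | grep -E 'ee_pos|wrist_force'; python3 -m crank '[{"gripper":0,"travel":[0,-2,0],"twist":[0,0,0]},{"gripper":0,"travel":[0,-2,0],"twist":[0,0,0]}]' | grep -E 'ee_pos|wrist_force';python3 -m crank '[{"gripper":0,"travel":[0,-1,0],"twist":[0,0,0]},{"gripper":0,"travel":[0,-1,0],"twist":[0,0,0]}]' | grep -E 'ee_pos|wrist_force'
```

```text
ee_pos: [0.5314, -0.1672, 0.0767]
wrist_force: [0.7, -1.9, -0.6]
ee_pos: [0.5314, -0.1636, 0.0767]
wrist_force: [1.3, -1.9, -1.1]
ee_pos: [0.5314, -0.1617, 0.0767]
wrist_force: [0.9, -1.6, -0.5]
```

```bash
python3 -m crank '[{"gripper":0,"travel":[0,-1,0],"twist":[0,0,0]},{"gripper":0,"travel":[0,-1,0],"twist":[0,0,0]}]' | grep -E 'ee_pos|wrist_force';python3 -m crank '[{"gripper":0,"travel":[0,-1,0],"twist":[0,0,0]}]' | grep -E 'ee_pos|wrist_force'
```

```text
ee_pos: [0.5314, -0.1602, 0.0767]
wrist_force: [1.3, -8.7, -1.0]
ee_pos: [0.5314, -0.16, 0.0767]
wrist_force: [0.3, -12.8, -1.9]
```

```bash
python3 -m crank '[{"gripper":0,"travel":[0,-1,0],"twist":[0,0,0]}]' | grep -E 'ee_pos|wrist_force'
```

```text
ee_pos: [0.5314, -0.16, 0.0768]
wrist_force: [0.9, -16.3, -0.9]
```

The hood is at its stop: 16 N with no further motion, at y = −0.160. I'll back off and place one finger over the wheel.

```bash
python3 -m crank '[{"gripper":0,"travel":[0,10,0],"twist":[0,0,0]},{"gripper":0,"travel":[-4,20,0],"twist":[0,0,0]},{"gripper":0,"travel":[-5,20,0],"twist":[0,0,0]},{"gripper":0,"travel":[0,3,0],"twist":[0,0,0]},{"gripper":0,"travel":[0,0,4],"twist":[0,0,0]},{"gripper":0,"travel":[0,0,4],"twist":[0,0,0]},{"gripper":0,"travel":[0,0,2],"twist":[0,0,0]},{"gripper":0,"travel":[0,0,0],"twist":[0,0,0]}]' | grep -E 'ee_pos|wrist_force'; python3 -m crank '[{"gripper":0,"travel":[0,0,0.7],"twist":[0,0,0]},{"gripper":0,"travel":[0,0,0.7],"twist":[0,0,0]}]' | grep -E 'ee_pos|wrist_force'
```

```text
ee_pos: [0.5222, -0.2103, 0.0666]
wrist_force: [0.0, -0.0, 0.3]
ee_pos: [0.5224, -0.2105, 0.0659]
wrist_force: [-0.9, 1.6, 7.5]
```

Contact at 7.5 N. I'll roll it a little in +x and watch the force.

```bash
python3 -m crank '[{"gripper":0,"travel":[1,0,0],"twist":[0,0,0]},{"gripper":0,"travel":[1,0,0],"twist":[0,0,0]}]' | grep -E 'ee_pos|wrist_force'; python3 -m crank '[{"gripper":0,"travel":[1,0,0],"twist":[0,0,0]},{"gripper":0,"travel":[1,0,0],"twist":[0,0,0]}]' | grep -E 'ee_pos|wrist_force'
python3 - <<'E'
from h import *
b=bot.camera("wrist"); c=bot.calibration("wrist"); cv2.imwrite("pics/r1.png",b[:,:,::-1])
for y in(-.1522,-.1562): print(proj(c,np.array([.605,y,.093])))
u,v=map(int,proj(c,np.array([.604,-.154,.093])))
g=cv2.cvtColor(b,7); print(g.shape,g[v-2:v+3,u-70:u+30].mean(0).astype(int), u-70)
E
```

```text
ee_pos: [0.5241, -0.2105, 0.0661]
wrist_force: [-3.6, 1.5, 6.6]
ee_pos: [0.5262, -0.2105, 0.0662]
wrist_force: [-3.2, 2.6, 7.3]
(np.float64(203.23522852618316), np.float64(107.66324794586227))
(np.float64(211.1128717566267), np.float64(107.63392471952196))
(400, 640) [215 215 215 215 214 215 215 215 215 214 215 215 215 215 215 212 195 154
  99  65  59  59  59  59  59  60  59  59  59  60  60  60  60  63  73  81
  80  72  64  60  60  59  59  59  60  59  59  60  60  60  61  61  59  60
  61  60  60  60  60  60  60  61  61  61  60  62  61  62  62  72 114 168
 204 214 215 210 191 148  95  62  61  64  64  66  66  66  67  66  66  67
  67  66  68  67  68  68  67  68  68  68] 137
```

The wheel turns: the needle is now at about column 211 (was 203) and the rolling drag is 3 N. I'll add a tracker that measures the pointer and the mark.

```bash
cat >> h.py <<'E'
def line(g,c,x):
    ys=np.arange(-.232,-.134,.0002); uv=np.array([proj(c,np.array([x,y,.093])) for y in ys],np.float32)
    p=cv2.remap(g,uv[:,0],uv[:,1],cv2.INTER_LINEAR).ravel().astype(float)
    w=np.clip(p-110,0,None); k=ys[w.argmax()]; m=abs(ys-k)<.003
    return (w*ys)[m].sum()/w[m].sum(), p.max()
def track():
    c=bot.calibration("wrist"); g=cv2.cvtColor(bot.camera("wrist"),7)
    p=[line(g,c,x) for x in(.598,.602)]; m=[line(g,c,x) for x in(.620,.623)]
    o=bot.get_obs(); print("ptr",np.round(p,4).tolist(),"mark",np.round(m,4).tolist(),"diff mm",round(1e3*(p[1][0]-m[0][0]),2),o["ee_pos"].round(4),o["wrist_force"].round(1),round(o["time"],2))
E
python3 -m crank '[{"gripper":0,"travel":[1,0,0],"twist":[0,0,0]},{"gripper":0,"travel":[1,0,0],"twist":[0,0,0]},{"gripper":0,"travel":[1,0,0],"twist":[0,0,0]}]' | grep -E 'ee_pos|wrist_force'; python3 -c "from h import *;track()"
```

```text
ee_pos: [0.5292, -0.2105, 0.0661]
wrist_force: [-2.0, 2.3, 7.1]
ptr [[-0.1586, 218.0], [-0.1586, 218.0]] mark [[-0.1969, 218.0], [-0.197, 218.0]] diff mm 38.3 [ 0.5293 -0.2105  0.0661] [-1.4  1.2  7.4] 18.02
```

```bash
python3 -m crank '[{"gripper":0,"travel":[1,0,0],"twist":[0,0,0]},{"gripper":0,"travel":[1,0,0],"twist":[0,0,0]},{"gripper":0,"travel":[1,0,0],"twist":[0,0,0]},{"gripper":0,"travel":[1,0,0],"twist":[0,0,0]},{"gripper":0,"travel":[1,0,0],"twist":[0,0,0]}]' | grep -E 'ee_pos|wrist_force'; python3 -c "from h import *;track()"
```

```text
ee_pos: [0.5341, -0.2105, 0.0659]
wrist_force: [-3.2, 2.1, 5.5]
ptr [[-0.1629, 217.0], [-0.163, 221.0]] mark [[-0.197, 217.0], [-0.197, 220.0]] diff mm 34.0 [ 0.5342 -0.2105  0.0659] [-2.1  2.7  5.2] 18.7
```

```bash
python3 -m crank '[{"gripper":0,"travel":[1,0,0],"twist":[0,0,0]},{"gripper":0,"travel":[1,0,0],"twist":[0,0,0]},{"gripper":0,"travel":[1,0,0],"twist":[0,0,0]},{"gripper":0,"travel":[1,0,0],"twist":[0,0,0]},{"gripper":0,"travel":[1,0,0],"twist":[0,0,0]}]' | grep -E 'ee_pos|wrist_force'; python3 -c "from h import *;track()"
```

```text
ee_pos: [0.5391, -0.2105, 0.0655]
wrist_force: [-2.6, 2.1, 5.3]
ptr [[-0.1675, 216.0], [-0.1675, 215.0]] mark [[-0.197, 215.0], [-0.197, 216.0]] diff mm 29.47 [ 0.5393 -0.2105  0.0655] [-3.1  1.7  5.9] 19.38
```

```bash
python3 -m crank '[{"gripper":0,"travel":[0,0,-5],"twist":[0,0,0]},{"gripper":0,"travel":[-10,0,0],"twist":[0,0,0]},{"gripper":0,"travel":[-9,0,0],"twist":[0,0,0]},{"gripper":0,"travel":[0,0,2.5],"twist":[0,0,0]},{"gripper":0,"travel":[0,0,1.5],"twist":[0,0,0]},{"gripper":0,"travel":[0,0,0.7],"twist":[0,0,0]},{"gripper":0,"travel":[0,0,0],"twist":[0,0,0]}]' | grep -E 'ee_pos|wrist_force'; python3 -c "from h import *;track()"
```

```text
ee_pos: [0.5202, -0.2106, 0.0654]
wrist_force: [-0.2, 0.4, -0.1]
ptr [[-0.1677, 212.0], [-0.1677, 214.0]] mark [[-0.197, 211.0], [-0.197, 211.0]] diff mm 29.27 [ 0.5202 -0.2106  0.0655] [-0.8 -0.6  0.6] 20.3
```

```bash
python3 -m crank '[{"gripper":0,"travel":[2,0,0],"twist":[0,0,0]},{"gripper":0,"travel":[0,0,0.5],"twist":[0,0,0]},{"gripper":0,"travel":[0,0,0.4],"twist":[0,0,0]},{"gripper":0,"travel":[0,0,0],"twist":[0,0,0]}]' | grep -E 'ee_pos|wrist_force'
```

```text
ee_pos: [0.5225, -0.2107, 0.0651]
wrist_force: [0.4, -0.2, 4.8]
```

```bash
python3 -m crank '[{"gripper":0,"travel":[0,0,0.4],"twist":[0,0,0]},{"gripper":0,"travel":[0,0,0],"twist":[0,0,0]}]' | grep -E 'ee_pos|wrist_force'
```

```text
ee_pos: [0.5225, -0.2107, 0.065]
wrist_force: [0.2, 0.6, 5.2]
```

```bash
python3 -m crank '[{"gripper":0,"travel":[1,0,0.4],"twist":[0,0,0]},{"gripper":0,"travel":[1,0,0.05],"twist":[0,0,0]},{"gripper":0,"travel":[1,0,0.05],"twist":[0,0,0]},{"gripper":0,"travel":[1,0,0.05],"twist":[0,0,0]},{"gripper":0,"travel":[1,0,0.05],"twist":[0,0,0]}]' | grep -E 'ee_pos|wrist_force'; python3 -c "from h import *;track()"
```

```text
ee_pos: [0.5273, -0.2107, 0.065]
wrist_force: [-2.1, 1.0, 10.9]
ptr [[-0.1718, 215.0], [-0.1718, 216.0]] mark [[-0.1969, 217.0], [-0.197, 216.0]] diff mm 25.11 [ 0.5274 -0.2107  0.065 ] [-1.7  2.2 11.1] 21.73
```

```bash
python3 -m crank '[{"gripper":0,"travel":[1,0,0.05],"twist":[0,0,0]},{"gripper":0,"travel":[1,0,0.05],"twist":[0,0,0]},{"gripper":0,"travel":[1,0,0.05],"twist":[0,0,0]},{"gripper":0,"travel":[1,0,0.05],"twist":[0,0,0]},{"gripper":0,"travel":[1,0,0.05],"twist":[0,0,0]}]' | grep -E 'ee_pos|wrist_force'; python3 -c "from h import *;track()"
```

```text
ee_pos: [0.5323, -0.2107, 0.0647]
wrist_force: [-2.6, 1.1, 11.3]
ptr [[-0.1765, 218.0], [-0.1765, 218.0]] mark [[-0.197, 220.0], [-0.197, 221.0]] diff mm 20.42 [ 0.5324 -0.2107  0.0647] [-2.9  1.2 11.1] 22.4
```

```bash
python3 -m crank '[{"gripper":0,"travel":[1,0,0.05],"twist":[0,0,0]},{"gripper":0,"travel":[1,0,0.05],"twist":[0,0,0]},{"gripper":0,"travel":[1,0,0.05],"twist":[0,0,0]},{"gripper":0,"travel":[1,0,0.05],"twist":[0,0,0]},{"gripper":0,"travel":[1,0,0.05],"twist":[0,0,0]}]' | grep -E 'ee_pos|wrist_force'; python3 -c "from h import *;track()"
```

```text
ee_pos: [0.5372, -0.2108, 0.0644]
wrist_force: [-2.2, 0.7, 10.9]
ptr [[-0.1812, 220.0], [-0.1812, 219.0]] mark [[-0.197, 217.0], [-0.197, 217.0]] diff mm 15.8 [ 0.5374 -0.2108  0.0644] [-2.3  0.9 11. ] 23.07
```

```bash
python3 -m crank '[{"gripper":0,"travel":[1,0,-0.3],"twist":[0,0,0]},{"gripper":0,"travel":[1,0,0],"twist":[0,0,0]},{"gripper":0,"travel":[0,0,-4.5],"twist":[0,0,0]},{"gripper":0,"travel":[-9,0,0],"twist":[0,0,0]},{"gripper":0,"travel":[-8,0,0],"twist":[0,0,0]},{"gripper":0,"travel":[0,0,2],"twist":[0,0,0]},{"gripper":0,"travel":[0,0,1.2],"twist":[0,0,0]},{"gripper":0,"travel":[0,0,0.5],"twist":[0,0,0]},{"gripper":0,"travel":[0,0,0],"twist":[0,0,0]}]' | grep -E 'ee_pos|wrist_force'; python3 -c "from h import *;track()"
```

```text
ee_pos: [0.5222, -0.2106, 0.0643]
wrist_force: [-0.4, 0.1, 0.4]
ptr [[-0.183, 212.0], [-0.183, 212.0]] mark [[-0.197, 214.0], [-0.1969, 213.0]] diff mm 13.96 [ 0.5222 -0.2106  0.0643] [-0.4  0.2  0.6] 24.25
```

```bash
python3 -m crank '[{"gripper":0,"travel":[0,0,0.5],"twist":[0,0,0]},{"gripper":0,"travel":[0,0,0.5],"twist":[0,0,0]},{"gripper":0,"travel":[0,0,0],"twist":[0,0,0]}]' | grep -E 'ee_pos|wrist_force'
```

```text
ee_pos: [0.5223, -0.2106, 0.0639]
wrist_force: [-3.1, 0.4, 5.7]
```

```bash
python3 -m crank '[{"gripper":0,"travel":[1,0,0.2],"twist":[0,0,0]},{"gripper":0,"travel":[1,0,0.05],"twist":[0,0,0]},{"gripper":0,"travel":[1,0,0.05],"twist":[0,0,0]},{"gripper":0,"travel":[1,0,0.05],"twist":[0,0,0]},{"gripper":0,"travel":[1,0,0.05],"twist":[0,0,0]}]' | grep -E 'ee_pos|wrist_force'; python3 -c "from h import *;track()"
```

```text
ee_pos: [0.5274, -0.2107, 0.064]
wrist_force: [-3.5, 0.6, 9.5]
ptr [[-0.1879, 217.0], [-0.1879, 216.0]] mark [[-0.197, 217.0], [-0.197, 217.0]] diff mm 9.02 [ 0.5276 -0.2107  0.064 ] [-3.6  1.5  9.2] 25.3
```

```bash
python3 -m crank '[{"gripper":0,"travel":[1,0,0],"twist":[0,0,0]},{"gripper":0,"travel":[1,0,0],"twist":[0,0,0]},{"gripper":0,"travel":[1,0,0],"twist":[0,0,0]},{"gripper":0,"travel":[1,0,0],"twist":[0,0,0]},{"gripper":0,"travel":[1,0,0],"twist":[0,0,0]},{"gripper":0,"travel":[1,0,0],"twist":[0,0,0]},{"gripper":0,"travel":[1,0,0],"twist":[0,0,0]}]' | grep -E 'ee_pos|wrist_force'; python3 -c "from h import *;track()"
```

```text
ee_pos: [0.5343, -0.2107, 0.0638]
wrist_force: [-3.3, 1.6, 8.2]
ptr [[-0.1946, 219.0], [-0.1947, 220.0]] mark [[-0.197, 217.0], [-0.197, 221.0]] diff mm 2.31 [ 0.5344 -0.2107  0.0638] [-3.3  0.3  7.5] 26.23
```

```bash
python3 -m crank '[{"gripper":0,"travel":[1,0,0],"twist":[0,0,0]},{"gripper":0,"travel":[1,0,0],"twist":[0,0,0]},{"gripper":0,"travel":[0.4,0,0],"twist":[0,0,0]},{"gripper":0,"travel":[0,0,-3],"twist":[0,0,0]},{"gripper":0,"travel":[0,0,-8],"twist":[0,0,0]},{"gripper":0,"travel":[0,0,0],"twist":[0,0,0]},{"gripper":0,"travel":[0,0,0],"twist":[0,0,0]},{"gripper":0,"travel":[0,0,0],"twist":[0,0,0]},{"gripper":0,"travel":[0,0,0],"twist":[0,0,0]}]' | grep -E 'ee_pos|wrist_force'; python3 -c "from h import *;track()"
```

```text
ee_pos: [0.5365, -0.2106, 0.0737]
wrist_force: [-0.5, 0.5, 0.4]
ptr [[-0.1971, 216.0], [-0.1971, 216.0]] mark [[-0.197, 213.0], [-0.197, 213.0]] diff mm -0.1 [ 0.5365 -0.2106  0.0737] [ 0.2  0.3 -0. ] 27.4
```

The pointer is lined up (−0.1 mm) and the wheel released. Now I go over the tab to its +y side and push the hood shut.

```bash
python3 -m crank '[{"gripper":0,"travel":[0,0,-22],"twist":[0,0,0]},{"gripper":0,"travel":[-2,0,-24],"twist":[0,0,0]},{"gripper":0,"travel":[-3,-25,0],"twist":[0,0,0]},{"gripper":0,"travel":[0,-28,0],"twist":[0,0,0]},{"gripper":0,"travel":[0,-28,0],"twist":[0,0,0]},{"gripper":0,"travel":[0,-25,0],"twist":[0,0,0]},{"gripper":0,"travel":[0,0,0],"twist":[0,0,0]},{"gripper":0,"travel":[0,0,20],"twist":[0,0,0]},{"gripper":0,"travel":[0,0,15],"twist":[0,0,0]},{"gripper":0,"travel":[0,0,5],"twist":[0,0,0]},{"gripper":0,"travel":[0,0,0],"twist":[0,0,0]}]' | grep -E 'ee_pos|wrist_force'; python3 -m crank '[{"gripper":0,"travel":[0,5,0],"twist":[0,0,0]},{"gripper":0,"travel":[0,5,0],"twist":[0,0,0]},{"gripper":0,"travel":[0,5,0],"twist":[0,0,0]},{"gripper":0,"travel":[0,5,0],"twist":[0,0,0]},{"gripper":0,"travel":[0,5,0],"twist":[0,0,0]},{"gripper":0,"travel":[0,5,0],"twist":[0,0,0]}]' | grep -E 'ee_pos|wrist_force'
```

```text
ee_pos: [0.5318, -0.1049, 0.0797]
wrist_force: [-0.4, -0.4, -0.2]
ee_pos: [0.5319, -0.1348, 0.08]
wrist_force: [-0.2, 2.1, 0.0]
```

```bash
python3 -m crank '[{"gripper":0,"travel":[0,6,0],"twist":[0,0,0]},{"gripper":0,"travel":[0,6,0],"twist":[0,0,0]},{"gripper":0,"travel":[0,6,0],"twist":[0,0,0]},{"gripper":0,"travel":[0,6,0],"twist":[0,0,0]},{"gripper":0,"travel":[0,6,0],"twist":[0,0,0]},{"gripper":0,"travel":[0,6,0],"twist":[0,0,0]},{"gripper":0,"travel":[0,5,0],"twist":[0,0,0]},{"gripper":0,"travel":[0,3,0],"twist":[0,0,0]},{"gripper":0,"travel":[0,2,0],"twist":[0,0,0]}]' | grep -E 'ee_pos|wrist_force'; python3 -m crank '[{"gripper":0,"travel":[0,1.5,0],"twist":[0,0,0]},{"gripper":0,"travel":[0,1.5,0],"twist":[0,0,0]}]' | grep -E 'ee_pos|wrist_force'
```

```text
ee_pos: [0.5317, -0.1808, 0.0799]
wrist_force: [0.3, 2.7, 2.5]
ee_pos: [0.5316, -0.1836, 0.0799]
wrist_force: [-0.1, 1.5, 2.0]
```

```bash
python3 -m crank '[{"gripper":0,"travel":[0,1.5,0],"twist":[0,0,0]}]' | grep -E 'ee_pos|wrist_force'
```

```text
ee_pos: [0.5316, -0.1852, 0.0799]
wrist_force: [-0.3, 2.2, 1.2]
```

```bash
python3 -m crank '[{"gripper":0,"travel":[0,1.5,0],"twist":[0,0,0]},{"gripper":0,"travel":[0,1,0],"twist":[0,0,0]}]' | grep -E 'ee_pos|wrist_force'
```

```text
ee_pos: [0.5316, -0.1873, 0.0799]
wrist_force: [1.0, 7.2, 2.2]
```

```bash
python3 -m crank '[{"gripper":0,"travel":[0,1,0],"twist":[0,0,0]}]' | grep -E 'ee_pos|wrist_force'
```

```text
ee_pos: [0.5316, -0.1874, 0.0799]
wrist_force: [0.3, 10.7, 4.2]
```

The hood is at its stop, with the force rising and no motion. I'll back away, lift, and check.

```bash
python3 -m crank '[{"gripper":0,"travel":[0,-8,0],"twist":[0,0,0]},{"gripper":0,"travel":[0,-22,0],"twist":[0,0,0]},{"gripper":0,"travel":[0,0,-30],"twist":[0,0,0]},{"gripper":0,"travel":[0,0,-35],"twist":[0,0,0]},{"gripper":0,"travel":[0,0,-30],"twist":[0,0,0]},{"gripper":0,"travel":[0,0,0],"twist":[0,0,0]},{"gripper":0,"travel":[0,0,0],"twist":[0,0,0]}]'
python3 - <<'E'
from h import *
track()
b=bot.camera("wrist")
cv2.imwrite("pics/end.png",cv2.resize(b[0:300,160:560],None,fx=2,fy=2,interpolation=2)[:,:,::-1])
E
```

```text
time: 32.28
ee_pos: [0.5316, -0.1587, 0.174]
tcp_rot: [180.0, 0.0, -0.2]
wrist_force: [0.7, -0.6, -0.9]
opening: 0.0001
grasp_force: 0.0
ptr [[-0.1973, 199.0], [-0.1973, 199.0]] mark [[-0.1972, 207.0], [-0.1973, 205.0]] diff mm -0.04 [ 0.5313 -0.1586  0.1736] [0.2 0.3 0.1] 32.33
```

View pics/end.png

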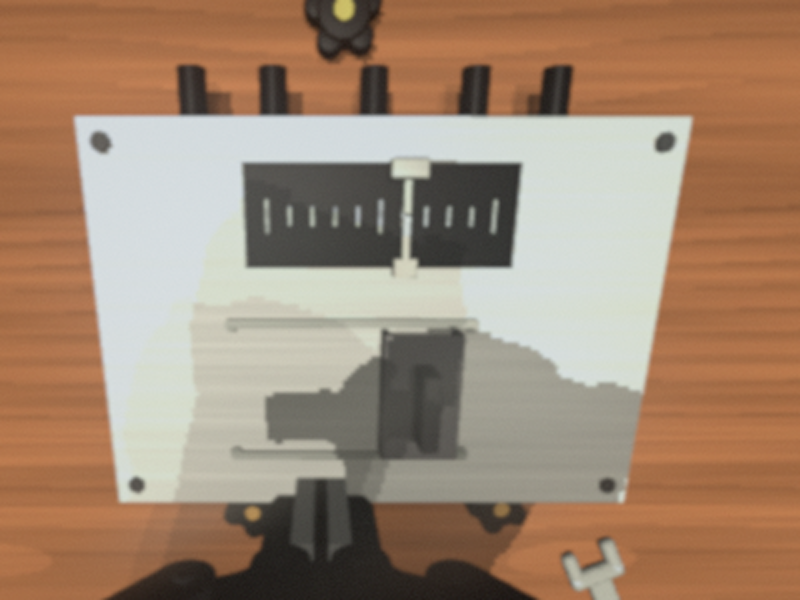

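The pointer (405,235) and the mark (408,190) form one line. The hood (380–463, 330–458) is back at the end of its rails over the wheel, and the fingers are clear.

```bash
python3 -c "
from workcell import bot
print(bot.job_done())"
```

```text
the job is handed in; nothing more can be done
None
```

I handed the job in at about 32 s: the last wrist-camera check showed the pointer within about 0.1 mm of the set mark, the hood pushed shut to its stop and the robot clear, but the hand-in gave no verdict.

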